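# Shut down the heating manifold in the wardrobe

### The job

Shut the underfloor heating down for the summer: first clear the round tin out of the way of the manifold's main valve lever, by standing it upright on the free part of the turntable organiser, and turn the pump's rotary isolator to off, so that the pump never runs against a shut pipe. Only then swing the long valve lever fully home to its closed stop, square across the pipe, and let go. Leave the small drain tap as it is and do not disturb the other things on the shelf, the organiser or the glass.

Things in the scene. Friction and masses are not known exactly. Their poses are not given: they have to be found in the camera images.
- manifold: Fixed underfloor-heating manifold (brass, steel, copper) in a smoked-glass cubby. Origin on the shelf under the main ball valve; y runs along the flow pipe, x points away from the robot, z up. Pipe: 33 mm thick, axis 85 mm up at x = 0, rising from the shelf at y = -200 mm; the brass valve ball has radius 28 mm, its nuts radius 24 mm. Flow bar, loop pipes and pump lie on the +y side.
- valve_hub (a point): Centre of the main valve lever's pivot, 58 mm from the pipe's axis along the stem, at (-29, 0, 135) mm in the manifold's frame. The stem leans 30 degrees from vertical towards the robot: it points along (-0.5, 0, 0.866) in the manifold's frame, and the lever swings in the plane square to it.
- valve_grip (a point): Point in the middle of the lever's grey round grip sleeve, 95 mm from the pivot. The sleeve is 16 mm thick and runs from 50 to 130 mm from the pivot (tip 130 mm); nearer the pivot the lever is a flat steel strip 20 mm wide. The clear gap between sleeve and pipe is 33 mm when open.
- valve (a joint): Main lever angle, rad: 0 = open stop (along the pipe, pointing to the manifold's -y), 1.571 = closed stop (square to the pipe, pointing to the robot and down, along (-0.866, 0, -0.5) in the manifold's frame). Closes clockwise seen from above. Stays where left; needs about 0.6 N m, some 6 N at the grip. Starts up to 0.3 from the open stop.
- isolator (a joint): Pump isolator handle angle in rad: 0 = on (bar along the long side of its box), 1.571 = off (bar across the box). Seen from above it goes counter-clockwise to off. It has a snap action: it resists at first (at most about 0.25 N m), and once well past half way it springs on to the far stop by itself.
- isolator_grip (a point): On the isolator's upright turning axis, at the height to grip the bar: 78 mm above the shelf. The black handle bar is 66 mm long, 16 mm wide, and stands from 63 to 89 mm up, on a round boss of 24 mm radius.
- isolator_box: Grey isolator box fixed flat on the shelf, 130 (x) x 90 (y) x 50 mm high; the origin is under its centre and the x axis runs along its long side; a short conduit elbow leaves the +x end, to 110 mm from the centre.
- tin: Plain round metal tin with a screw-top lid, 66 mm across and 90 mm high, standing upright; the origin is the centre of its underside. 0.1 to 0.25 kg.
- organiser: White plastic turntable organiser: its foot, fixed on the shelf; origin under its centre. The round tray on it turns if pushed: 230 mm across, floor 15 mm above the shelf, rim to 40 mm above the shelf, 108 mm clear radius inside.
- organiser_floor (a point): Centre of the tray's floor, 15 mm above the shelf.
- free_spot (a point): Middle of the tray's free part, on the tray's floor, 58 mm from its centre; a thing 66 mm across stands there clear of the rim, the comb and the earring box.
- drain (a joint): Small drain tap on the front of the flow bar, black T-handle 72 mm long; 0 = shut, as it is and stays.
- drain_hub (a point): Centre of the drain tap's T-handle, at (-45, 135, 118) mm in the manifold's frame; the handle lies along the manifold's y.
- earring_box: Black acrylic earring box, 57 x 78 x 42 mm, on the organiser's tray; origin under its centre.
- comb: Bamboo comb, 148 x 30 x 6 mm, lying on the organiser's tray; origin under its centre, x along its length.
- perfume: Amber glass perfume bottle with a black cap, 34 x 44 mm and 80 mm high, standing on the shelf beside the tin on the manifold's +y side; origin under its centre.
- hanger: Wooden hanger folded flat, 44 mm wide and 12 mm high, 255 mm long with its wire hook, lying on the shelf; origin near its middle on the underside, x along its length towards the hook.
- clip: Aluminium hair clip, 76 x 18 x 14 mm, lying on the shelf in front of the pipe, on the tin's -y side; origin under its centre.
- brush: Wooden clothes brush, 150 x 44 x 36 mm, lying on its bristles on top of the glass pane; origin under its centre, x along its length.
- pane_edge (a point): Middle of the lower front edge of the cubby's glass pane, at (0, 75, 330) mm in the manifold's frame. The pane runs 212 mm back from it and from y = -253 to 403 mm; glass cheeks 8 mm thick stand under it at y = -245 and 395 mm. The open lever lies just under this edge: get at it with the tool leaning back towards the robot by 25 to 35 degrees.

How it is judged:
By the outcome, as a careful person would: the job done as asked, in the order asked, and still so for the second after the job is handed in, with the robot touching nothing.
It also fails if it takes over 67 s, if anything falls off the work surface, if the arm or the gripper's body presses on something with over 40 N, if the wrist force passes 120 N, or if a joint passes its speed limit or range.

### The arm

A 6-joint arm with a two-finger parallel gripper is mounted at the origin on the work surface. World frame = base frame: x ahead of the robot, y to its left, z up, the work surface at z = 0. Lengths are in m, angles in rad, forces in N, time in s.
With the tool pointing down it reaches from about 0.375 to 0.975 m from the base axis. Payload 3.8 kg.
Tool frame: the origin (TCP) lies on the centre line of the jaws, within the pads' length; the fingertips stand env.finger_overhang ahead of it and the grasp point (between the pads) lies 6 mm ahead of it (env.finger_overhang is the distance from the TCP to the fingertips, in m); y points along the fingers, z is the direction in which the jaws open and shut, and the axes are right-handed (so a half turn about y gives the same grasp; the last joint's range is limited). The gripper opens to 88 mm and grips with 3 to 60 N. Pads are 18 mm wide; open, the fingers measure 123 mm over their backs; the gripper's body (75 mm by 187 mm) begins 45 mm behind the grasp point.
Start: joints at [1.144, 0.264, 1.604, -0, 1.274, -0.037], TCP at [0.256, 0.624, 0.264] pointing down, gripper open.
Joint ranges: [-2.63, 2.63], [-0.94, 2.18], [0.31, 2.57], [-1.31, 4.45], [0, 2.66], [-2.55, 2.55]. Speed limits (rad/s): [2.57, 2.57, 3.14, 3.14, 3.14, 3.14].

### API

Orientations are given as a rotation vector (axis times angle).
In Python, from station import observe, eyes, order, spotter, env gives the robot as it stands. The module is installed in compiled form; this text tells all that it offers.
- The arm moves only by the tool send_rows, never from a script. Its argument "targets" is a list of rows, each an object of numbers: "dx", "dy", "dz": the shift along the world's x, y, z in cm; "wx", "wy", "wz": the turn, a rotation vector about the world's x, y, z in rad; "hand": the closure, from -1 (fully open) to 1 (shut), so that 0 is half open. A call has 1 to 10 rows; each row is the pose to reach, as a shift and turn from the pose measured when the call began; what a row does not reach only later rows make up. A row lasts 1/10 s, in which the tool goes at most 50 mm and 8.59 degrees, less where a joint would pass 70% of its speed; a pose out of reach is approached as far as the arm can. A call with a gripper value outside its range is refused whole. The fingers move at their own pace and stop on an object; "force" is the grip in N (left out, the last holds). Time passes only in rows, so rows that repeat a pose let the fingers close. It gives the time, the measured TCP pose, the force and the opening at its end, in the units of the state.
- observe(): the state, without advancing time (a new reading comes with each control period).
- eyes.camera(name): name is "side" or "top" or "wrist"; returns a dict with "color" (480x640x3 uint8, blue, green, red), "mtx" (3x3 intrinsics, pixels), "extrinsics" (4x4, takes a point from camera to world coordinates). Camera axes: x right, y down, z forward; pixel columns grow to the right and rows downward; lengths in m; the calibration is good to about 2 mm. A picture is of the moment at which its call begins. There is no depth.
- order.sign_off(): hands the job in, once; it reports no verdict.
Trained networks look in a picture, given as the dict that the camera call returned (one of the last four; its "shot" number tells which), for a name from the list of things; names that differ only in an ending like _2 or _b are one class to them, and where a whole thing is asked for, a point or a joint stands for the part that bears it (a point fixed in the world has none). Each returns a list of dicts, best first, with "confidence" (0 to 1); they miss things now and then, are a little off and sometimes report something else, mostly with a low value. They report only what shows in the picture. A call takes as long as a camera call.
- spotter.masks_of(picture, thing): "pixels" (480x640 bool, what is visible of it) and "position" ([row, column] in pixels, amid what is visible of it).
The state is a dict: "time_s": time; "qpos": joint angles; "qvel": joint speeds; "joint_torque": joint torques, N m; "ee_pos": TCP position; "ee_rot": TCP orientation; "ft_force": force on the tool from outside, world axes, zero at the start; "wrist_torque": the same for the moment, N m; "gripper_width": opening from 0.0 (shut) to 1.0 (fully open).
Only numpy, scipy, OpenCV 4.12 (cv2) and the standard library are available. Lean on these libraries where they do the work, as an engineer would, in place of code of your own. Each camera call takes 0.05 s, during which the arm holds its last target. There are 200 camera calls.

## Working session

There is one attempt and no reset: what is moved stays moved. The work goes in short steps, Python scripts to look and compute and a tool call to move; the robot and the scene stay as the last step left them, time stands still between calls to the robot, and variables do not carry over. Pictures are saved under pics/ and viewed, about 8 in all and at most 12, crops included, and the job is handed in when it is done.

Besides the shell and the picture viewer there is one more tool, called after "Emit:" as name(argument=value, ...), one argument or row to a line, values as JSON. send_rows: Moves the arm, as the interface text tells. Its arguments: {"type":"object","properties":{"targets":{"type":"array","items":{"type":"object","properties":{"dx":{"type":"number"},"dy":{"type":"number"},"dz":{"type":"number"},"wx":{"type":"number"},"wy":{"type":"number"},"wz":{"type":"number"},"hand":{"type":"number"}}}},"force":{"type":"number"}},"required":["targets"]}

```bash
mkdir -p pics
cat > h.py <<'E'
import numpy as np, cv2
from station import observe, eyes, order, spotter, env
def ray(p,px):  # px=(col,row)
    K=np.array(p["mtx"]);E=np.array(p["extrinsics"])
    d=E[:3,:3]@np.linalg.solve(K,[px[0],px[1],1.]);return E[:3,3],d
def at_z(p,px,z):
    o,d=ray(p,px);return o+d*(z-o[2])/d[2]
def proj(p,X):
    E=np.linalg.inv(np.array(p["extrinsics"]));c=E[:3,:3]@np.asarray(X)+E[:3,3]
    q=np.array(p["mtx"])@c;return q[:2]/q[2]
def tri(obs):
    A=np.zeros((3,3));b=np.zeros(3)
    for p,px in obs:
        o,d=ray(p,px);d=d/np.linalg.norm(d);M=np.eye(3)-np.outer(d,d);A+=M;b+=M@o
    return np.linalg.solve(A,b)
E
cat > a.py <<'E'
from h import *
s=observe();print(s);print(env.finger_overhang)
for n in("top","side"):
    p=eyes.camera(n);cv2.imwrite(f"pics/{n}0.png",p["color"]);print(n,np.round(p["mtx"],1).tolist(),np.round(p["extrinsics"],3).tolist())
    for t in["manifold","valve_grip","isolator_grip","isolator_box","tin","organiser","free_spot","drain","earring_box","comb","perfume","hanger","clip","brush"]:
        r=spotter.masks_of(p,t)
        for k in r[:2]:
            ys,xs=np.nonzero(k["pixels"]);print(t,round(k["confidence"],2),np.round(k["position"]),len(xs),(xs.min(),ys.min(),xs.max(),ys.max()) if len(xs) else 0)
E
python3 a.py
```

```text
{'time_s': 0.0, 'qpos': array([ 1.14409869e+00,  2.64768281e-01,  1.60535849e+00, -2.25303074e-05,
        1.27365787e+00, -3.68985749e-02]), 'qvel': array([ 0.00082636, -0.00111604, -0.00066635,  0.00089422,  0.00080764,
        0.00118013]), 'joint_torque': array([-3.25818485e-05, -5.02091897e+01, -3.56884933e+01,  7.28375372e-02,
        2.89990922e-02, -1.72477057e-04]), 'ee_pos': array([0.25624468, 0.62378121, 0.2623861 ]), 'ee_rot': array([-1.55122375,  0.30626241, -0.30550017]), 'ft_force': array([-0.36232831,  0.28973183, -0.26498469]), 'wrist_torque': array([ 0.02600268, -0.01429212, -0.05069137]), 'gripper_width': 1.002792166512458}
0.025
top [[558.8, 0.0, 311.9], [0.0, 558.8, 243.1], [0.0, 0.0, 1.0]] [[-0.029, -0.992, 0.125, 0.411], [-1.0, 0.028, -0.006, 0.02], [0.003, -0.125, -0.992, 1.373], [0.0, 0.0, 0.0, 1.0]]
manifold 0.6 [135. 272.] 42796 (np.int64(101), np.int64(48), np.int64(456), np.int64(231))
valve_grip 0.61 [205. 346.] 455 (np.int64(321), np.int64(196), np.int64(381), np.int64(211))
valve_grip 0.57 [296. 458.] 2483 (np.int64(436), np.int64(254), np.int64(481), 
[... 2945 characters left out ...]
0.47 [208. 407.] 31285 (np.int64(290), np.int64(95), np.int64(527), np.int64(358))
comb 0.8 [238. 240.] 302 (np.int64(232), np.int64(219), np.int64(246), np.int64(249))
perfume 0.72 [270. 297.] 445 (np.int64(284), np.int64(256), np.int64(301), np.int64(287))
perfume 0.71 [337. 360.] 275 (np.int64(347), np.int64(333), np.int64(380), np.int64(342))
hanger 0.6 [325. 253.] 1181 (np.int64(234), np.int64(290), np.int64(269), np.int64(353))
clip 0.67 [398. 319.] 615 (np.int64(300), np.int64(389), np.int64(333), np.int64(414))
clip 0.57 [336. 359.] 265 (np.int64(347), np.int64(333), np.int64(379), np.int64(342))
brush 0.78 [171. 399.] 1103 (np.int64(381), np.int64(147), np.int64(421), np.int64(193))
```

View pics/top0.png

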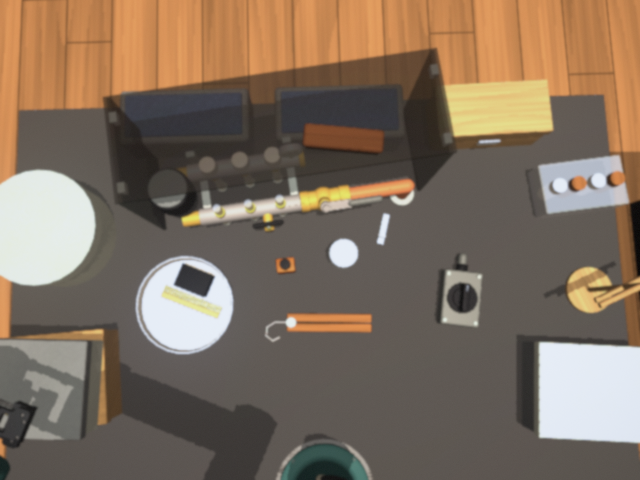

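View pics/side0.png

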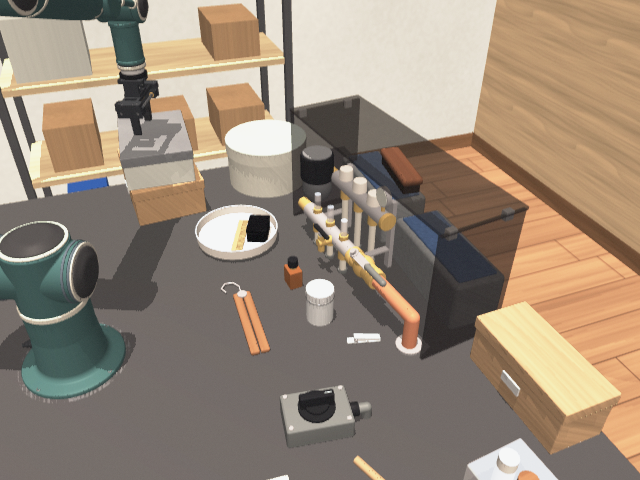

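```bash
cat > b.py <<'E'
from h import *
t=eyes.camera("top");s=eyes.camera("side")
a=cv2.resize(t["color"][150:260,170:430],(800,338),interpolation=cv2.INTER_CUBIC)
b=cv2.resize(s["color"][180:370,280:450],(233,260),interpolation=cv2.INTER_CUBIC)
b2=cv2.resize(s["color"][180:360,290:440],(312,375),interpolation=cv2.INTER_CUBIC)
c=cv2.resize(t["color"][250:340,420:500],(240,262),interpolation=cv2.INTER_CUBIC)
im=np.zeros((260+338,800,3),np.uint8);im[:338]=a;im[338:598,:233]=b
d=cv2.resize(t["color"][250:360,130:240],(260,260),interpolation=cv2.INTER_CUBIC)
im[338:598,240:500]=d;im[338:598,510:750]=c[:260]
cv2.imwrite("pics/z0.png",im)
def m(p,n,i=0):
    return spotter.masks_of(p,n)[i]["pixels"]
def ctr(k):
    ys,xs=np.nonzero(k);return xs.mean(),ys.mean()
k=m(t,"tin");(c,r)=cv2.minEnclosingCircle(np.argwhere(k)[:,::-1].astype(np.float32));print("tin",c,r,at_z(t,c,.09))
k=m(t,"organiser");cs=np.argwhere(k)[:,::-1].astype(np.float32);e=cv2.fitEllipse(cv2.convexHull(cs));print("org",e,at_z(t,e[0],.04),at_z(t,e[0],.028))
k=m(t,"comb");R=cv2.minAreaRect(np.argwhere(k)[:,::-1].astype(np.float32));print("comb",R,[at_z(t,q,.02).round(3)[:2] for q in cv2.boxPoints(R)],at_z(t,ctr(k),.02))
for n in("perfume","hanger"):
    k=m(t,n);print(n,at_z(t,ctr(k),.01))
k=[x for x in spotter.masks_of(t,"clip") if x["pixels"].sum()<500]
if k:
    R=cv2.minAreaRect(np.argwhere(k[0]["pixels"])[:,::-1].astype(np.float32));print("clip",[at_z(t,q,.012).round(3)[:2] for q in cv2.boxPoints(R)])
k=m(t,"isolator_box");R=cv2.minAreaRect(np.argwhere(k)[:,::-1].astype(np.float32));print("box",R,[at_z(t,q,.05).round(3)[:2] for q in cv2.boxPoints(R)])
E
python3 b.py
```

```text
tin (342.3999938964844, 254.3333282470703) 15.629278182983398 [ 0.54461455 -0.0578976   0.09      ]
org ((183.97471618652344, 304.9916076660156), (95.349609375, 98.0856704711914), 47.0570182800293) [0.43989838 0.31861436 0.04      ] [0.44016095 0.32130248 0.028     ]
comb ((190.5059814453125, 301.85943603515625), (59.584720611572266, 12.72683334350586), 20.85445785522461) [array([0.461, 0.38 ]), array([0.489, 0.369]), array([0.434, 0.235]), array([0.406, 0.246])] [0.44704803 0.30893413 0.02      ]
perfume [0.52937708 0.07895796 0.01      ]
hanger [ 0.38831984 -0.0237093   0.01      ]
clip [array([ 0.58 , -0.147]), array([ 0.65 , -0.162]), array([ 0.647, -0.179]), array([ 0.576, -0.163])]
box ((459.1614990234375, 290.0855712890625), (43.102725982666016, 72.62431335449219), 3.4682295322418213) [array([ 0.376, -0.272]), array([ 0.546, -0.293]), array([ 0.537, -0.395]), array([ 0.367, -0.373])]
```

View pics/z0.png

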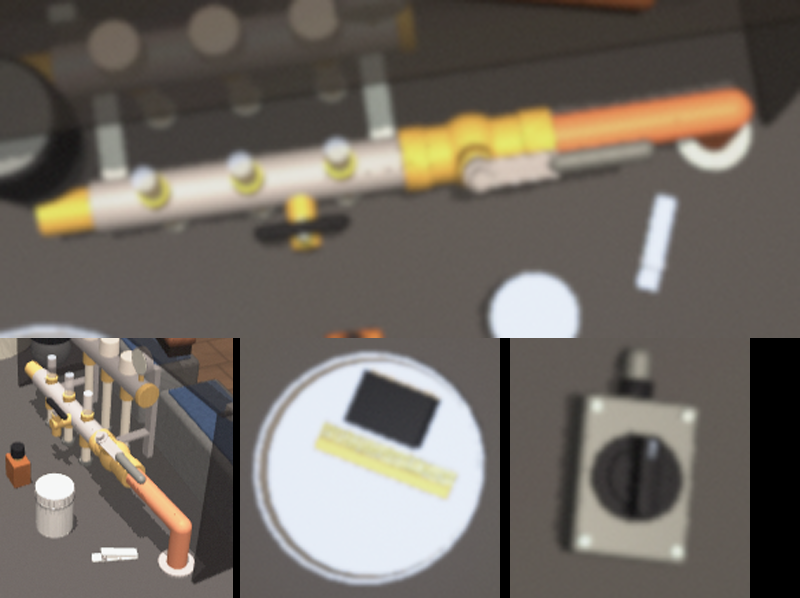

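```bash
cat > c.py <<'E'
from h import *
from scipy.optimize import least_squares
from scipy.spatial.transform import Rotation as R
t=eyes.camera("top");s=eyes.camera("side")
Z=lambda x,y:(170+x*260/800,150+y*110/338)
S=lambda x,y:(280+x*170/233,180+(y-338)*190/260)
hub=Z(482,172);tip=Z(652,150);dr=Z(302,229)
print("hub",at_z(t,hub,.135),"drain",at_z(t,dr,.118))
def T(v,X):
    c,q=np.cos(v[2]),np.sin(v[2]);return np.array([v[0]+c*X[0]-q*X[1],v[1]+q*X[0]+c*X[1],X[2]])
def lev(a,r):
    n=np.array([-.5,0,.866]);return np.array([-.029,0,.135])+r*(np.cos(a)*np.array([0,-1,0])+np.sin(a)*np.array([-.866,0,-.5]))
pts=[(t,(-.045,.135,.118),dr),(t,(0,-.2,.0),Z(713,140)),(t,(-.029,0,.135),hub)]
def f(v):
    e=[proj(p,T(v,X))-x for p,X,x in pts]+[proj(t,T(v,lev(v[3],.13)))-tip]
    return np.concatenate(e)
r=least_squares(f,[.62,0,0.1,.1]);v=r.x;print("fit",v,np.degrees(v[2]),r.fun.round(1))
for n,X in dict(hub=(-.029,0,.135),drain=(-.045,.135,.118),tip=lev(v[3],.13),g=lev(v[3],.095),pane=(0,.075,.33),flange=(0,-.2,0)).items():
    print(n,T(v,X).round(3),"side px",proj(s,T(v,X)).round(),"top px",proj(t,T(v,X)).round())
for nm in("valve_grip","drain"):
    for p in(t,s):
        for k in spotter.masks_of(p,nm)[:3]:
            if k["pixels"].sum()<600: print(nm,k["confidence"],k["position"])
B=lambda x,y:(420+(x-510)/3,250+(y-338)*90/262)
cs=[at_z(t,B(*q),.05)[:2] for q in((597,405),(690,415),(677,551),(585,541))]
print("isobox c",np.mean(cs,0),np.round(cs,3),"bar c",at_z(t,B(637,477),.089),"long dir",np.degrees(np.arctan2(*((cs[0]-cs[3])[::-1]))),np.degrees(np.arctan2(*((cs[1]-cs[2])[::-1]))))
o=observe();print(R.from_rotvec(o["ee_rot"]).as_matrix().round(2))
E
python3 c.py
```

```text
hub [ 0.65033456 -0.02359874  0.135     ] drain [0.61454156 0.11006398 0.118     ]
fit [ 0.67627804 -0.01848829  0.11483366 -0.00800176] 6.579483831976618 [-0.2 -0.7 -0.  -0.6 -0.8  1.3  1.  -0.1]
hub [ 0.647 -0.022  0.135] side px [353. 254.] top px [326. 207.]
drain [0.616 0.11  0.118] side px [321. 232.] top px [268. 224.]
tip [ 0.663 -0.151  0.136] side px [384. 286.] top px [383. 199.]
g [ 0.659 -0.116  0.135] side px [375. 277.] top px [368. 201.]
pane [0.668 0.056 0.33 ] side px [351. 164.] top px [288. 179.]
flange [ 0.699 -0.217  0.   ] side px [407. 347.] top px [402. 195.]
valve_grip 0.76 [202.8, 347.8]
valve_grip 0.16 [224.6, 379.2]
valve_grip 0.7 [265.7, 364.3]
drain 0.47 [225.9, 264.8]
drain 0.57 [234.1, 319.3]
isobox c [ 0.43733875 -0.33965713] [[ 0.497 -0.311]
 [ 0.487 -0.385]
 [ 0.378 -0.367]
 [ 0.388 -0.296]] bar c [ 0.43706256 -0.32887721  0.089     ] long dir -8.283293056533156 -9.083971380464114
[[ 0.93 -0.    0.38]
 [-0.38 -0.    0.93]
 [-0.   -1.   -0.  ]]
```

```bash
cat > plan.py <<'E'
from h import *
from scipy.spatial.transform import Rotation as R
def plan(g,yax,zax):
    """delta (cm, rad) to bring the grasp point to g with finger axis yax, jaw axis zax"""
    o=observe();y=np.array(yax,float);y/=np.linalg.norm(y);z=np.array(zax,float);z-=y*(y@z);z/=np.linalg.norm(z)
    M=np.stack([np.cross(y,z),y,z],1);p=np.array(g)-.006*y
    w=(R.from_matrix(M)*R.from_rotvec(o["ee_rot"]).inv()).as_rotvec()
    d=(p-o["ee_pos"])*100
    print("d cm",d.round(2),"w",w.round(3),"rows>=",round(max(np.linalg.norm(d)/5,np.degrees(np.linalg.norm(w))/8.59),1));return M,p
def down(tilt,az=0):
    a=np.radians(tilt);b=np.radians(az);return [np.sin(a)*np.cos(b),np.sin(a)*np.sin(b),-np.cos(a)]
def st():
    o=observe();y=R.from_rotvec(o["ee_rot"]).as_matrix()[:,1]
    print("t",round(o["time_s"],2),"grasp",(o["ee_pos"]+.006*y).round(4),"y",y.round(3),"w",round(o["gripper_width"],3),"F",o["ft_force"].round(1),"q",o["qpos"].round(2))
E
python3 -c "
from plan import *
plan([.50,-.058,.22],down(20),[0,1,0])
t=eyes.camera('top');s=eyes.camera('side');print(proj(s,[.545,-.058,.09]),proj(s,[.545,-.058,0]))
k=spotter.masks_of(s,'tin')[0]['pixels'];ys,xs=np.nonzero(k);print(xs.min(),xs.max(),ys.min(),ys.max())"
```

```text
d cm [ 24.15 -68.23  -3.81] w [-0.068 -0.345  0.386] rows>= 14.5
[317.58281392 287.91946604] [317.47223619 316.6675781 ]
306 333 279 324
```

Emit:
send_rows(
  targets=[
    {"dx": 3, "dy": -4, "dz": 0},
    {"dx": 5, "dy": -8.5, "dz": 0, "wx": -0.01, "wy": -0.05, "wz": 0.06},
    {"dx": 7, "dy": -13, "dz": 0, "wx": -0.02, "wy": -0.1, "wz": 0.12},
    {"dx": 9, "dy": -17.5, "dz": 0, "wx": -0.03, "wy": -0.15, "wz": 0.18},
    {"dx": 11, "dy": -22, "dz": 0, "wx": -0.04, "wy": -0.2, "wz": 0.24},
    {"dx": 13, "dy": -26.5, "dz": 0, "wx": -0.05, "wy": -0.25, "wz": 0.3},
    {"dx": 15, "dy": -31, "dz": 0, "wx": -0.06, "wy": -0.3, "wz": 0.35},
    {"dx": 17, "dy": -35.5, "dz": 0, "wx": -0.068, "wy": -0.345, "wz": 0.386},
    {"dx": 18.5, "dy": -40, "dz": 0, "wx": -0.068, "wy": -0.345, "wz": 0.386},
    {"dx": 20, "dy": -44.5, "dz": -1, "wx": -0.068, "wy": -0.345, "wz": 0.386},
  ],
)

```text
schema error: expected keys dx, dy, dz, wx, wy, wz, hand
```

```bash
python3 -c "
from plan import *
st();plan([.50,-.058,.22],down(20),[0,1,0])"
```

```text
t 2.4 grasp [0.2565 0.6244 0.2577] y [ 0.  0. -1.] w 1.001 F [-0.2  0.1 -0.7] q [ 1.14  0.26  1.6  -0.    1.27 -0.04]
d cm [ 24.14 -68.24  -3.81] w [-0.068 -0.345  0.386] rows>= 14.5
```

Emit:
send_rows(
  targets=[
    {"dx": 9, "dy": -17.5, "dz": 0, "wx": -0.03, "wy": -0.15, "wz": 0.18, "hand": -1},
    {"dx": 9, "dy": -17.5, "dz": 0, "wx": -0.03, "wy": -0.15, "wz": 0.18, "hand": -1},
    {"dx": 9, "dy": -17.5, "dz": 0, "wx": -0.03, "wy": -0.15, "wz": 0.18, "hand": -1},
    {"dx": 18, "dy": -40, "dz": 0, "wx": -0.068, "wy": -0.345, "wz": 0.386, "hand": -1},
    {"dx": 18, "dy": -40, "dz": 0, "wx": -0.068, "wy": -0.345, "wz": 0.386, "hand": -1},
    {"dx": 18, "dy": -40, "dz": 0, "wx": -0.068, "wy": -0.345, "wz": 0.386, "hand": -1},
    {"dx": 18, "dy": -40, "dz": 0, "wx": -0.068, "wy": -0.345, "wz": 0.386, "hand": -1},
    {"dx": 24.1, "dy": -68.2, "dz": -3.8, "wx": -0.068, "wy": -0.345, "wz": 0.386, "hand": -1},
    {"dx": 24.1, "dy": -68.2, "dz": -3.8, "wx": -0.068, "wy": -0.345, "wz": 0.386, "hand": -1},
    {"dx": 24.1, "dy": -68.2, "dz": -3.8, "wx": -0.068, "wy": -0.345, "wz": 0.386, "hand": -1},
  ],
)

```text
time_s: 3.4
ee_pos: [0.4401, 0.1604, 0.2491]
ee_rot: [-1.552, -0.276, -0.275]
ft_force: [-0.1, -0.6, -1.0]
gripper_width: 1.001
```

```bash
python3 -c "
from plan import *
st();plan([.50,-.058,.22],down(20),[0,1,0])"
```

```text
t 3.4 grasp [0.4421 0.1604 0.2435] y [ 0.344  0.001 -0.939] w 1.001 F [-0.1 -0.6 -1. ] q [ 0.38 -0.33  2.24 -0.16  0.91 -1.11]
d cm [  5.79 -21.84  -2.34] w [-0.001  0.002 -0.001] rows>= 4.5
```

Emit:
send_rows(
  targets=[
    {"dx": 5.8, "dy": -21.8, "dz": -2.3, "wx": 0, "wy": 0, "wz": 0, "hand": -1},
    {"dx": 5.8, "dy": -21.8, "dz": -2.3, "wx": 0, "wy": 0, "wz": 0, "hand": -1},
    {"dx": 5.8, "dy": -21.8, "dz": -2.3, "wx": 0, "wy": 0, "wz": 0, "hand": -1},
    {"dx": 5.8, "dy": -21.8, "dz": -2.3, "wx": 0, "wy": 0, "wz": 0, "hand": -1},
    {"dx": 5.8, "dy": -21.8, "dz": -2.3, "wx": 0, "wy": 0, "wz": 0, "hand": -1},
    {"dx": 5.8, "dy": -21.8, "dz": -2.3, "wx": 0, "wy": 0, "wz": 0, "hand": -1},
    {"dx": 5.8, "dy": -21.8, "dz": -2.3, "wx": 0, "wy": 0, "wz": 0, "hand": -1},
  ],
)

```text
time_s: 4.1
ee_pos: [0.4978, -0.058, 0.2259]
ee_rot: [-1.552, -0.274, -0.276]
ft_force: [0.4, -0.6, -0.7]
gripper_width: 0.997
```

```bash
python3 -c "
from plan import *
st();p=eyes.camera('wrist');cv2.imwrite('pics/w1.png',p['color'])
k=spotter.masks_of(p,'tin')
for a in k[:2]:
  ys,xs=np.nonzero(a['pixels']);print(a['confidence'],a['position'],xs.min(),xs.max(),ys.min(),ys.max())
print(proj(p,[.545,-.058,.09]),proj(p,[.545,-.058,0]),np.array(p['extrinsics']).round(3))
plan([.545,-.058,.068],down(20),[0,1,0])"
```

```text
t 4.1 grasp [ 0.4999 -0.058   0.2203] y [ 0.343  0.001 -0.939] w 0.997 F [ 0.4 -0.6 -0.7] q [-0.21 -0.25  2.23  0.1   0.82 -1.84]
0.85 [210.8, 314.9] 273 357 152 264
[317.3740295  229.30657829] [317.34475288 178.69418221] [[ 0.     0.816  0.578  0.392]
 [ 1.    -0.    -0.    -0.058]
 [ 0.     0.578 -0.816  0.316]
 [ 0.     0.     0.     1.   ]]
d cm [  4.52  -0.14 -15.25] w [-0.001  0.002 -0.002] rows>= 3.2
```

View pics/w1.png

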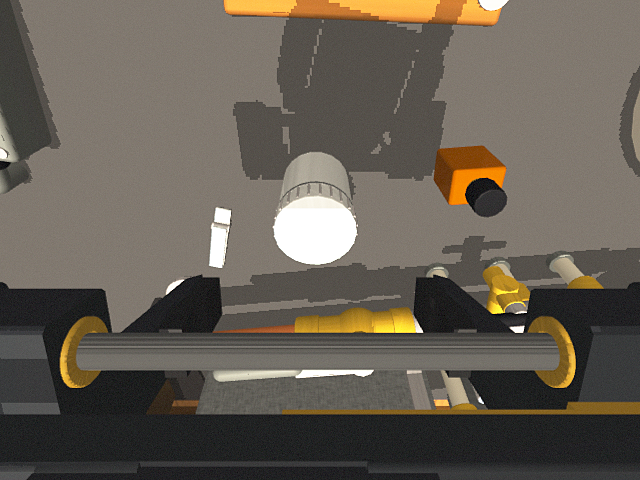

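Emit:
send_rows(
  force=20,
  targets=[
    {"dx": 4.5, "dy": -0.2, "dz": -8, "wx": 0, "wy": 0, "wz": 0, "hand": -1},
    {"dx": 4.5, "dy": -0.2, "dz": -8, "wx": 0, "wy": 0, "wz": 0, "hand": -1},
    {"dx": 4.5, "dy": -0.2, "dz": -12, "wx": 0, "wy": 0, "wz": 0, "hand": -1},
    {"dx": 4.5, "dy": -0.2, "dz": -15.2, "wx": 0, "wy": 0, "wz": 0, "hand": -1},
    {"dx": 4.5, "dy": -0.2, "dz": -15.2, "wx": 0, "wy": 0, "wz": 0, "hand": -1},
    {"dx": 4.5, "dy": -0.2, "dz": -15.2, "wx": 0, "wy": 0, "wz": 0, "hand": 1},
    {"dx": 4.5, "dy": -0.2, "dz": -15.2, "wx": 0, "wy": 0, "wz": 0, "hand": 1},
    {"dx": 4.5, "dy": -0.2, "dz": -15.2, "wx": 0, "wy": 0, "wz": 0, "hand": 1},
    {"dx": 4.5, "dy": -0.2, "dz": -15.2, "wx": 0, "wy": 0, "wz": 0, "hand": 1},
    {"dx": 4.5, "dy": -0.2, "dz": -15.2, "wx": 0, "wy": 0, "wz": 0, "hand": 1},
  ],
)

```text
time_s: 5.2
ee_pos: [0.5449, -0.0588, 0.0769]
ee_rot: [-1.552, -0.281, -0.278]
ft_force: [-1.2, 2.8, 7.3]
gripper_width: 0.732
```

```bash
python3 -c "
from plan import *
st();plan([.386,.342,.11],down(20),[0,1,0]);plan([.386,.342,.085],down(20),[0,1,0])"
```

```text
t 5.2 grasp [ 0.547  -0.0588  0.0713] y [ 0.349  0.001 -0.937] w 0.732 F [-1.2  2.8  7.3] q [-0.19  0.06  2.27  0.15  0.47 -1.89]
d cm [-16.1   40.08   3.87] w [-0.     0.007 -0.002] rows>= 8.7
d cm [-16.1   40.08   1.37] w [-0.     0.007 -0.002] rows>= 8.6
```

Emit:
send_rows(
  force=25,
  targets=[
    {"dx": 0, "dy": 0, "dz": 4, "wx": 0, "wy": 0, "wz": 0, "hand": 1},
    {"dx": -1, "dy": 0, "dz": 8, "wx": 0, "wy": 0, "wz": 0, "hand": 1},
    {"dx": -4, "dy": 3, "dz": 11, "wx": 0, "wy": 0, "wz": 0, "hand": 1},
    {"dx": -7, "dy": 6, "dz": 11, "wx": 0, "wy": 0, "wz": 0, "hand": 1},
    {"dx": -9, "dy": 10, "dz": 11, "wx": 0, "wy": 0, "wz": 0, "hand": 1},
    {"dx": -11, "dy": 14, "dz": 11, "wx": 0, "wy": 0, "wz": 0, "hand": 1},
    {"dx": -13, "dy": 18, "dz": 11, "wx": 0, "wy": 0, "wz": 0, "hand": 1},
    {"dx": -14, "dy": 22, "dz": 11, "wx": 0, "wy": 0, "wz": 0, "hand": 1},
    {"dx": -15, "dy": 26, "dz": 11, "wx": 0, "wy": 0, "wz": 0, "hand": 1},
    {"dx": -16, "dy": 30, "dz": 11, "wx": 0, "wy": 0, "wz": 0, "hand": 1},
  ],
)

```text
time_s: 6.2
ee_pos: [0.3839, 0.2425, 0.1876]
ee_rot: [-1.551, -0.282, -0.279]
ft_force: [1.1, -0.3, -1.7]
gripper_width: 0.731
```

```bash
python3 -c "
from plan import *
st();plan([.386,.342,.15],down(20),[0,1,0])"
```

```text
t 6.2 grasp [0.386  0.2425 0.182 ] y [ 0.35   0.002 -0.937] w 0.731 F [ 1.1 -0.3 -1.7] q [ 0.66 -0.27  2.32 -0.29  0.82 -0.75]
d cm [ 0.    9.95 -3.2 ] w [-0.001  0.008 -0.002] rows>= 2.1
```

Emit:
send_rows(
  targets=[
    {"dx": 0, "dy": 5, "dz": 0, "wx": 0, "wy": 0.008, "wz": 0, "hand": 1},
    {"dx": 0, "dy": 9.9, "dz": -3, "wx": 0, "wy": 0.008, "wz": 0, "hand": 1},
    {"dx": 0, "dy": 9.9, "dz": -5.5, "wx": 0, "wy": 0.008, "wz": 0, "hand": 1},
    {"dx": 0, "dy": 9.9, "dz": -5.5, "wx": 0, "wy": 0.008, "wz": 0, "hand": 1},
    {"dx": 0, "dy": 9.9, "dz": -5.5, "wx": 0, "wy": 0.008, "wz": 0, "hand": 1},
  ],
)

```text
time_s: 6.7
ee_pos: [0.3832, 0.3404, 0.1319]
ee_rot: [-1.555, -0.274, -0.271]
ft_force: [0.7, -0.1, -0.9]
gripper_width: 0.731
```

```bash
python3 -c "
from plan import *
st();s=eyes.camera('side');w=eyes.camera('wrist')
im=np.zeros((480,800,3),np.uint8);im[:360,:480]=cv2.resize(w['color'],(480,360));im[:360,480:]=cv2.resize(s['color'][150:330,160:320],(320,360))
cv2.imwrite('pics/p2.png',im);print(proj(s,[.386,.342,.049]),proj(s,[.44,.32,.015]))
plan([.386,.342,.086],down(20),[0,1,0])"
```

```text
t 6.7 grasp [0.3852 0.3404 0.1262] y [ 0.341 -0.001 -0.94 ] w 0.731 F [ 0.7 -0.1 -0.9] q [ 0.83 -0.04  2.24 -0.38  0.74 -0.48]
[214.04818215 223.47253484] [235.84965194 233.82867484]
d cm [-0.06  0.1  -4.22] w [-0.002  0.002 -0.   ] rows>= 0.8
```

View pics/p2.png

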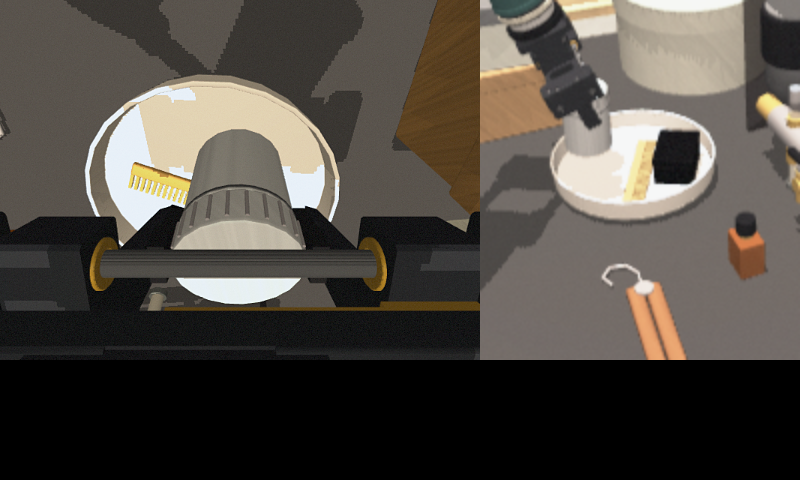

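Emit:
send_rows(
  targets=[
    {"dx": 0, "dy": 0.1, "dz": -2, "wx": 0, "wy": 0, "wz": 0, "hand": 1},
    {"dx": 0, "dy": 0.1, "dz": -3, "wx": 0, "wy": 0, "wz": 0, "hand": 1},
    {"dx": 0, "dy": 0.1, "dz": -3.5, "wx": 0, "wy": 0, "wz": 0, "hand": 1},
    {"dx": 0, "dy": 0.1, "dz": -3.8, "wx": 0, "wy": 0, "wz": 0, "hand": 1},
    {"dx": 0, "dy": 0.1, "dz": -4, "wx": 0, "wy": 0, "wz": 0, "hand": 1},
    {"dx": 0, "dy": 0.1, "dz": -4, "wx": 0, "wy": 0, "wz": 0, "hand": 1},
  ],
)

```text
time_s: 7.4
ee_pos: [0.3847, 0.3421, 0.0941]
ee_rot: [-1.551, -0.275, -0.275]
ft_force: [0.1, 0.1, -1.3]
gripper_width: 0.732
```

```bash
python3 -c "
from plan import *
st()"
```

```text
t 7.4 grasp [0.3867 0.3421 0.0885] y [ 0.344  0.002 -0.939] w 0.732 F [ 0.1  0.1 -1.3] q [ 0.83  0.03  2.26 -0.43  0.66 -0.42]
```

Emit:
send_rows(
  targets=[
    {"dx": 0, "dy": 0, "dz": -0.2, "wx": 0, "wy": 0, "wz": 0, "hand": 1},
    {"dx": 0, "dy": 0, "dz": -0.3, "wx": 0, "wy": 0, "wz": 0, "hand": 1},
    {"dx": 0, "dy": 0, "dz": -0.3, "wx": 0, "wy": 0, "wz": 0, "hand": 1},
  ],
)

```text
time_s: 7.7
ee_pos: [0.3852, 0.3427, 0.0921]
ee_rot: [-1.55, -0.276, -0.276]
ft_force: [-2.0, -1.0, 3.9]
gripper_width: 0.728
```

Emit:
send_rows(
  targets=[
    {"dx": 0, "dy": 0, "dz": 0, "wx": 0, "wy": 0, "wz": 0, "hand": -1},
    {"dx": 0, "dy": 0, "dz": 0, "wx": 0, "wy": 0, "wz": 0, "hand": -1},
    {"dx": 0, "dy": 0, "dz": 0, "wx": 0, "wy": 0, "wz": 0, "hand": -1},
    {"dx": 0, "dy": 0, "dz": 0, "wx": 0, "wy": 0, "wz": 0, "hand": -1},
    {"dx": 0, "dy": 0, "dz": 3, "wx": 0, "wy": 0, "wz": 0, "hand": -1},
    {"dx": 0, "dy": 0, "dz": 8, "wx": 0, "wy": 0, "wz": 0, "hand": -1},
    {"dx": 0, "dy": 0, "dz": 13, "wx": 0, "wy": 0, "wz": 0, "hand": -1},
    {"dx": 0, "dy": 0, "dz": 16, "wx": 0, "wy": 0, "wz": 0, "hand": -1},
  ],
)

```text
time_s: 8.5
ee_pos: [0.3862, 0.3438, 0.2567]
ee_rot: [-1.545, -0.279, -0.279]
ft_force: [0.2, 0.4, 0.1]
gripper_width: 0.999
```

```bash
python3 -c "
from plan import *
st();plan([.43,-.335,.24],[0,0,-1],[-.15,-1,0])
plan([.43,-.335,.24],[0,0,-1],[.15,1,0])"
```

```text
t 8.5 grasp [0.3883 0.3438 0.251 ] y [ 0.348  0.007 -0.937] w 0.999 F [0.2 0.4 0.1] q [ 0.83 -0.18  2.11 -0.31  0.98 -0.59]
d cm [  4.38 -67.88  -1.07] w [-0.531  0.029  2.948] rows>= 20.0
d cm [  4.38 -67.88  -1.07] w [ 0.019  0.356 -0.147] rows>= 13.6
```

```bash
python3 -c "
from plan import *
plan([.43,0,.25],[0,0,-1],[1,0.2,0])"
```

```text
d cm [  4.38 -34.38  -0.07] w [ 0.238  0.303 -1.357] rows>= 9.4
```

Emit:
send_rows(
  targets=[
    {"dx": 4.4, "dy": -34.4, "dz": 0, "wx": 0.12, "wy": 0.15, "wz": -0.68, "hand": -1},
    {"dx": 4.4, "dy": -34.4, "dz": 0, "wx": 0.12, "wy": 0.15, "wz": -0.68, "hand": -1},
    {"dx": 4.4, "dy": -34.4, "dz": 0, "wx": 0.12, "wy": 0.15, "wz": -0.68, "hand": -1},
    {"dx": 4.4, "dy": -34.4, "dz": 0, "wx": 0.12, "wy": 0.15, "wz": -0.68, "hand": -1},
    {"dx": 4.4, "dy": -34.4, "dz": 0, "wx": 0.24, "wy": 0.3, "wz": -1.36, "hand": -1},
    {"dx": 4.4, "dy": -34.4, "dz": 0, "wx": 0.24, "wy": 0.3, "wz": -1.36, "hand": -1},
    {"dx": 4.4, "dy": -34.4, "dz": 0, "wx": 0.24, "wy": 0.3, "wz": -1.36, "hand": -1},
    {"dx": 4.4, "dy": -34.4, "dz": 0, "wx": 0.24, "wy": 0.3, "wz": -1.36, "hand": -1},
    {"dx": 4.4, "dy": -34.4, "dz": 0, "wx": 0.24, "wy": 0.3, "wz": -1.36, "hand": -1},
    {"dx": 4.4, "dy": -34.4, "dz": 0, "wx": 0.24, "wy": 0.3, "wz": -1.36, "hand": -1},
  ],
)

```text
time_s: 9.5
ee_pos: [0.4305, -0.0014, 0.2565]
ee_rot: [-1.291, 1.069, -1.071]
ft_force: [-0.1, 0.0, 0.3]
gripper_width: 0.999
```

```bash
python3 -c "
from plan import *
st();plan([.43,-.335,.24],[0,0,-1],[-.15,-1,0])"
```

```text
t 9.5 grasp [ 0.4305 -0.0014  0.2505] y [ 0.001  0.    -1.   ] w 0.999 F [-0.1  0.   0.3] q [-0.06 -0.21  2.1   0.    1.25 -0.25]
d cm [ -0.05 -33.36  -1.05] w [ 1.000e-03  1.000e-03 -1.907e+00] rows>= 12.7
```

Emit:
send_rows(
  targets=[
    {"dx": 0, "dy": -33.4, "dz": -1, "wx": 0, "wy": 0, "wz": -1.4, "hand": -1},
    {"dx": 0, "dy": -33.4, "dz": -1, "wx": 0, "wy": 0, "wz": -1.4, "hand": -1},
    {"dx": 0, "dy": -33.4, "dz": -1, "wx": 0, "wy": 0, "wz": -1.4, "hand": -1},
    {"dx": 0, "dy": -33.4, "dz": -1, "wx": 0, "wy": 0, "wz": -1.4, "hand": -1},
    {"dx": 0, "dy": -33.4, "dz": -1, "wx": 0, "wy": 0, "wz": -1.907, "hand": -1},
    {"dx": 0, "dy": -33.4, "dz": -1, "wx": 0, "wy": 0, "wz": -1.907, "hand": -1},
    {"dx": 0, "dy": -33.4, "dz": -1, "wx": 0, "wy": 0, "wz": -1.907, "hand": -1},
    {"dx": 0, "dy": -33.4, "dz": -1, "wx": 0, "wy": 0, "wz": -1.907, "hand": -1},
    {"dx": 0, "dy": -33.4, "dz": -1, "wx": 0, "wy": 0, "wz": -1.907, "hand": -1},
    {"dx": 0, "dy": -33.4, "dz": -1, "wx": 0, "wy": 0, "wz": -1.907, "hand": -1},
  ],
)

```text
time_s: 10.5
ee_pos: [0.4301, -0.3359, 0.2459]
ee_rot: [-0.271, 2.083, -2.085]
ft_force: [0.5, 0.7, 0.0]
gripper_width: 1.0
```

Emit:
send_rows(
  targets=[
    {"dx": 0, "dy": 0, "dz": 0, "wx": 0, "wy": 0, "wz": -0.4, "hand": -1},
    {"dx": 0, "dy": 0, "dz": 0, "wx": 0, "wy": 0, "wz": -0.4, "hand": -1},
    {"dx": 0, "dy": 0, "dz": 0, "wx": 0, "wy": 0, "wz": -0.4, "hand": -1},
  ],
)

```text
time_s: 10.8
ee_pos: [0.43, -0.336, 0.2455]
ee_rot: [-0.157, -2.143, 2.145]
ft_force: [-0.5, 0.3, 0.6]
gripper_width: 1.003
```

```bash
python3 -c "
from plan import *
st();p=eyes.camera('wrist');s=eyes.camera('side');t=eyes.camera('top')
im=np.zeros((480,800,3),np.uint8);im[:480,:640]=p['color'];im[:150,640:]=cv2.resize(s['color'][370:460,270:376],(160,150));im[150:310,640:]=cv2.resize(t['color'][255:355,135:235],(160,160))
cv2.imwrite('pics/p3.png',im)
k=spotter.masks_of(p,'isolator_grip')
for a in k[:2]:
  ys,xs=np.nonzero(a['pixels']);print(a['confidence'],a['position'],xs.min(),xs.max(),ys.min(),ys.max(),len(xs))
print('bar',proj(p,[.437,-.335,.089]).round(),'box corners',[proj(p,[x,y,.05]).round() for x,y in [[.497,-.311],[.487,-.385],[.378,-.367],[.388,-.296]]])
plan([.437,-.335,.24],[0,0,-1],[-.15,-1,0])"
```

```text
t 10.8 grasp [ 0.43   -0.336   0.2395] y [-0.001 -0.001 -1.   ] w 1.003 F [-0.5  0.3  0.6] q [-0.71  0.03  1.9  -0.    1.21  1.01]
0.86 [195.6, 317.1] 267 367 85 273 14380
bar [314. 218.] box corners [array([277., 147.]), array([362., 146.]), array([356., 264.]), array([282., 265.])]
d cm [0.69 0.09 0.03] w [ 0.001 -0.001 -0.009] rows>= 0.1
```

View pics/p3.png

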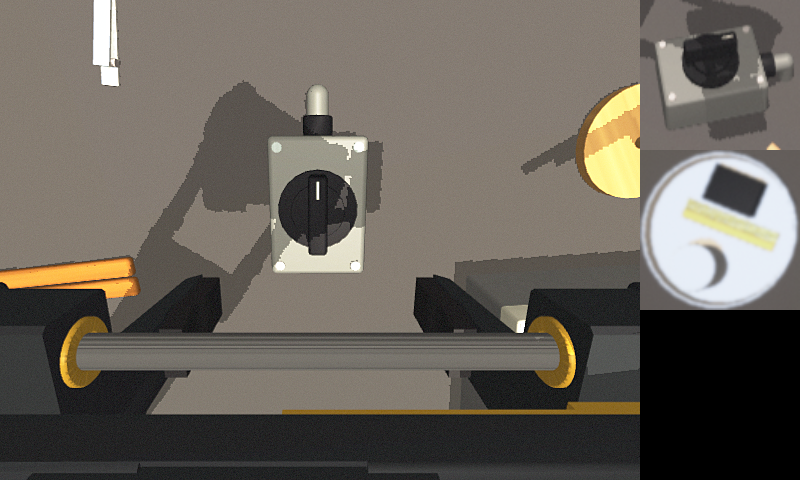

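Emit:
send_rows(
  force=40,
  targets=[
    {"dx": 0.8, "dy": -0.3, "dz": -5, "wx": 0, "wy": 0, "wz": -0.01, "hand": -0.4},
    {"dx": 0.8, "dy": -0.3, "dz": -10, "wx": 0, "wy": 0, "wz": -0.01, "hand": -0.4},
    {"dx": 0.8, "dy": -0.3, "dz": -14, "wx": 0, "wy": 0, "wz": -0.01, "hand": -0.4},
    {"dx": 0.8, "dy": -0.3, "dz": -15.3, "wx": 0, "wy": 0, "wz": -0.01, "hand": -0.4},
    {"dx": 0.8, "dy": -0.3, "dz": -15.3, "wx": 0, "wy": 0, "wz": -0.01, "hand": -0.4},
    {"dx": 0.8, "dy": -0.3, "dz": -15.3, "wx": 0, "wy": 0, "wz": -0.01, "hand": 0.2},
    {"dx": 0.8, "dy": -0.3, "dz": -15.3, "wx": 0, "wy": 0, "wz": -0.01, "hand": 0.4},
  ],
)

```text
time_s: 11.7
ee_pos: [0.4399, -0.3405, 0.0956]
ee_rot: [-0.164, -2.141, 2.149]
ft_force: [-0.8, -0.6, 0.1]
gripper_width: 0.543
```

```bash
python3 -c "
from plan import *
st()"
```

```text
t 11.7 grasp [ 0.4399 -0.3405  0.0896] y [ 0.003 -0.004 -1.   ] w 0.543 F [-0.8 -0.6  0.1] q [-0.7   0.2   2.01 -0.    0.92  1.02]
```

Emit:
send_rows(
  force=40,
  targets=[
    {"dx": -0.1, "dy": 0.1, "dz": -0.4, "wx": 0, "wy": 0, "wz": 0, "hand": 0.4},
    {"dx": -0.1, "dy": 0.1, "dz": -0.4, "wx": 0, "wy": 0, "wz": 0, "hand": 1},
    {"dx": -0.1, "dy": 0.1, "dz": -0.4, "wx": 0, "wy": 0, "wz": 0, "hand": 1},
    {"dx": -0.1, "dy": 0.1, "dz": -0.4, "wx": 0, "wy": 0, "wz": 0, "hand": 1},
    {"dx": -0.1, "dy": 0.1, "dz": -0.4, "wx": 0, "wy": 0, "wz": 0, "hand": 1},
    {"dx": -0.1, "dy": 0.1, "dz": -0.4, "wx": 0, "wy": 0, "wz": 0, "hand": 1},
  ],
)

```text
time_s: 12.3
ee_pos: [0.4394, -0.3376, 0.0922]
ee_rot: [-0.165, -2.145, 2.145]
ft_force: [0.9, 7.7, 7.1]
gripper_width: 0.179
```

```bash
python3 -c "
from plan import *
st()"
```

```text
t 12.3 grasp [ 0.4395 -0.3376  0.0862] y [ 0.003 -0.001 -1.   ] w 0.179 F [0.9 7.7 7.1] q [-0.7   0.2   2.02  0.    0.91  1.02]
```

Emit:
send_rows(
  targets=[
    {"dx": -0.1, "dy": 0.1, "dz": 0, "wx": 0, "wy": 0, "wz": 0.14, "hand": 1},
    {"dx": -0.1, "dy": 0.1, "dz": 0, "wx": 0, "wy": 0, "wz": 0.28, "hand": 1},
    {"dx": -0.1, "dy": 0.1, "dz": 0, "wx": 0, "wy": 0, "wz": 0.42, "hand": 1},
    {"dx": -0.1, "dy": 0.1, "dz": 0, "wx": 0, "wy": 0, "wz": 0.56, "hand": 1},
    {"dx": -0.1, "dy": 0.1, "dz": 0, "wx": 0, "wy": 0, "wz": 0.7, "hand": 1},
    {"dx": -0.1, "dy": 0.1, "dz": 0, "wx": 0, "wy": 0, "wz": 0.84, "hand": 1},
    {"dx": -0.1, "dy": 0.1, "dz": 0, "wx": 0, "wy": 0, "wz": 0.98, "hand": 1},
    {"dx": -0.1, "dy": 0.1, "dz": 0, "wx": 0, "wy": 0, "wz": 1.12, "hand": 1},
    {"dx": -0.1, "dy": 0.1, "dz": 0, "wx": 0, "wy": 0, "wz": 1.26, "hand": 1},
    {"dx": -0.1, "dy": 0.1, "dz": 0, "wx": 0, "wy": 0, "wz": 1.4, "hand": 1},
  ],
)

```text
time_s: 13.3
ee_pos: [0.4386, -0.3362, 0.0923]
ee_rot: [-1.04, 1.439, -1.434]
ft_force: [0.8, 0.8, 0.9]
gripper_width: 0.178
```

```bash
python3 -c "
from plan import *
st();o=observe();print(o['wrist_torque'].round(2),np.degrees(np.arctan2(*R.from_rotvec(o['ee_rot']).as_matrix()[:2,2][::-1])))"
```

```text
t 13.3 grasp [ 0.4386 -0.3362  0.0863] y [ 0.001  0.004 -1.   ] w 0.178 F [0.8 0.8 0.9] q [-0.7   0.2   2.02  0.    0.92 -0.39]
[0.26 0.01 0.12] -18.03476667261976
```

Emit:
send_rows(
  targets=[
    {"dx": 0, "dy": 0, "dz": 0, "wx": 0, "wy": 0, "wz": 0.12, "hand": 1},
    {"dx": 0, "dy": 0, "dz": 0, "wx": 0, "wy": 0, "wz": 0.18, "hand": 1},
    {"dx": 0, "dy": 0, "dz": 0, "wx": 0, "wy": 0, "wz": 0.18, "hand": 1},
    {"dx": 0, "dy": 0, "dz": 0, "wx": 0, "wy": 0, "wz": 0.18, "hand": 0},
    {"dx": 0, "dy": 0, "dz": 0, "wx": 0, "wy": 0, "wz": 0.18, "hand": 0},
    {"dx": 0, "dy": 0, "dz": 0, "wx": 0, "wy": 0, "wz": 0.18, "hand": 0},
    {"dx": 0, "dy": 0, "dz": 4, "wx": 0, "wy": 0, "wz": 0.18, "hand": 0},
    {"dx": 0, "dy": 0, "dz": 9, "wx": 0, "wy": 0, "wz": 0.18, "hand": -0.5},
    {"dx": 0, "dy": 0, "dz": 14, "wx": 0, "wy": 0, "wz": 0.18, "hand": -0.5},
    {"dx": 0, "dy": 0, "dz": 18, "wx": 0, "wy": 0, "wz": 0.18, "hand": -0.5},
  ],
)

```text
time_s: 14.3
ee_pos: [0.439, -0.3365, 0.2755]
ee_rot: [-1.139, 1.307, -1.307]
ft_force: [0.1, -1.2, -0.2]
gripper_width: 0.74
```

```bash
cat >> plan.py <<'E'
V=[.6763,-.0185,np.radians(6.58)]
def Rm():return R.from_euler('z',V[2]).as_matrix()
def lever(a,r=.095,off=0,lean=30):
    """world grasp point, finger axis, jaw axis for lever angle a, lifted off along the stem"""
    n=np.array([-.5,0,.866]);e=np.cos(a)*np.array([0,-1,0])+np.sin(a)*np.array([-.866,0,-.5])
    j=np.cos(a)*np.array([.866,0,.5])+np.sin(a)*np.array([0,-1,0])
    g=np.array([-.029,0,.135])+r*e+off*n
    return Rm()@g+np.array([V[0],V[1],0]),Rm()@(-n),Rm()@j
E
python3 -c "
from plan import *
st();w=eyes.camera('wrist');cv2.imwrite('pics/p4.png',w['color'])
for a in (0,1.571): print(lever(a)[0].round(3))
plan(*lever(0,.095,.12))"
```

```text
t 14.3 grasp [ 0.439  -0.3365  0.2695] y [ 0.003  0.002 -1.   ] w 0.74 F [ 0.1 -1.2 -0.2] q [-0.7   0.03  1.85  0.    1.26 -0.57]
[ 0.658 -0.116  0.135]
[ 0.566 -0.031  0.088]
d cm [15.41 21.52 -3.91] w [-0.002 -0.513  0.245] rows>= 5.4
```

View pics/p4.png

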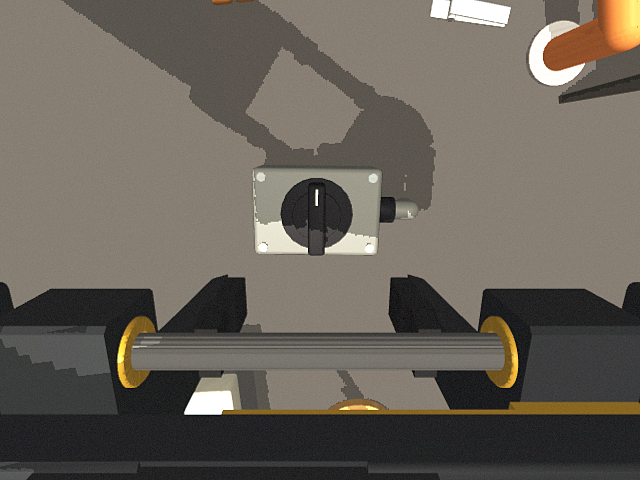

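Emit:
send_rows(
  targets=[
    {"dx": 3, "dy": 8, "dz": 0, "wx": 0, "wy": -0.2, "wz": 0.1, "hand": 0.1},
    {"dx": 3, "dy": 8, "dz": 0, "wx": 0, "wy": -0.2, "wz": 0.1, "hand": 0.1},
    {"dx": 6, "dy": 16, "dz": 0, "wx": 0, "wy": -0.4, "wz": 0.2, "hand": 0.1},
    {"dx": 6, "dy": 16, "dz": 0, "wx": 0, "wy": -0.513, "wz": 0.245, "hand": 0.1},
    {"dx": 11, "dy": 21.5, "dz": -2, "wx": 0, "wy": -0.513, "wz": 0.245, "hand": 0.1},
    {"dx": 11, "dy": 21.5, "dz": -2, "wx": 0, "wy": -0.513, "wz": 0.245, "hand": 0.1},
    {"dx": 15.4, "dy": 21.5, "dz": -3.9, "wx": 0, "wy": -0.513, "wz": 0.245, "hand": 0.1},
    {"dx": 15.4, "dy": 21.5, "dz": -3.9, "wx": 0, "wy": -0.513, "wz": 0.245, "hand": 0.1},
    {"dx": 15.4, "dy": 21.5, "dz": -3.9, "wx": 0, "wy": -0.513, "wz": 0.245, "hand": 0.1},
  ],
)

```text
time_s: 15.25
ee_pos: [0.5954, -0.1229, 0.242]
ee_rot: [-0.85, 0.761, -1.307]
ft_force: [-0.5, 0.3, 0.2]
gripper_width: 0.452
```

```bash
python3 -c "
from plan import *
st();p=eyes.camera('wrist');cv2.imwrite('pics/p5.png',p['color'])
for r in (.05,.095,.13): print(proj(p,lever(0,r)[0]).round())
print('hub',proj(p,lever(0,0)[0]).round())
plan(*lever(0,.095,.0))"
```

```text
t 15.25 grasp [ 0.5984 -0.1226  0.2368] y [ 0.493  0.061 -0.868] w 0.452 F [-0.5  0.3  0.2] q [-0.37 -0.09  2.11  0.37  0.69 -0.72]
[321. 177.]
[321. 239.]
[320. 284.]
hub [321. 101.]
d cm [  6.01   0.69 -10.32] w [-0.002 -0.002 -0.001] rows>= 2.4
```

View pics/p5.png

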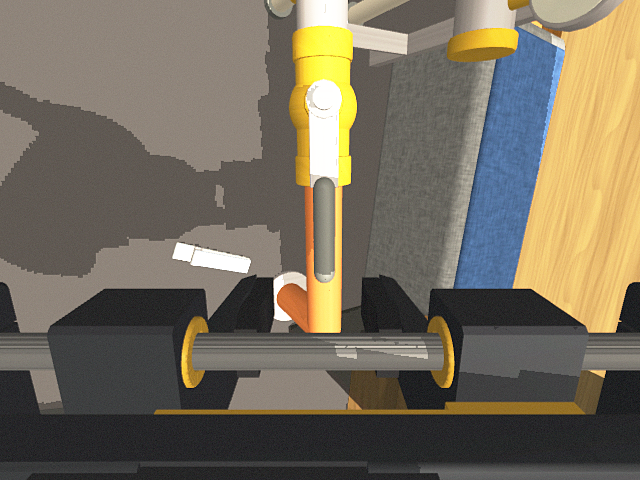

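Emit:
send_rows(
  force=15,
  targets=[
    {"dx": 2, "dy": 0.25, "dz": -3.4, "wx": 0, "wy": 0, "wz": 0, "hand": 0.1},
    {"dx": 4, "dy": 0.5, "dz": -6.8, "wx": 0, "wy": 0, "wz": 0, "hand": 0.1},
    {"dx": 5.5, "dy": 0.65, "dz": -9.3, "wx": 0, "wy": 0, "wz": 0, "hand": 0.1},
    {"dx": 6.1, "dy": 0.7, "dz": -10.2, "wx": 0, "wy": 0, "wz": 0, "hand": 0.1},
    {"dx": 6.1, "dy": 0.7, "dz": -10.2, "wx": 0, "wy": 0, "wz": 0, "hand": 0.3},
    {"dx": 6.1, "dy": 0.7, "dz": -10.2, "wx": 0, "wy": 0, "wz": 0, "hand": 0.4},
  ],
)

```text
time_s: 15.9
ee_pos: [0.6566, -0.117, 0.1435]
ee_rot: [-0.847, 0.758, -1.31]
ft_force: [-0.1, 0.0, -0.6]
gripper_width: 0.305
```

```bash
cat > sw.py <<'E'
import sys;from plan import *
st()
for a in map(float,sys.argv[1:]): print(a,end=' ');plan(*lever(a))
E
python3 sw.py 0 .15 .3 .45 .6 .75 .9 1.05 1.2 1.35
```

```text
t 15.9 grasp [ 0.6596 -0.1167  0.1383] y [ 0.497  0.059 -0.866] w 0.305 F [-0.1  0.  -0.6] q [-0.31  0.13  2.09  0.47  0.48 -0.79]
0.0 d cm [-0.12  0.05 -0.33] w [-0.002  0.    -0.   ] rows>= 0.1
0.15 d cm [-1.35  0.01 -1.04] w [ 0.073  0.009 -0.13 ] rows>= 1.0
0.3 d cm [-2.58  0.19 -1.73] w [ 0.147  0.018 -0.26 ] rows>= 2.0
0.45 d cm [-3.78  0.58 -2.39] w [ 0.222  0.027 -0.39 ] rows>= 3.0
0.6 d cm [-4.92  1.16 -3.01] w [ 0.296  0.035 -0.52 ] rows>= 4.0
0.75 d cm [-5.98  1.94 -3.56] w [ 0.371  0.044 -0.649] rows>= 5.0
0.9 d cm [-6.93  2.88 -4.05] w [ 0.446  0.053 -0.779] rows>= 6.0
1.05 d cm [-7.75  3.97 -4.45] w [ 0.52   0.061 -0.909] rows>= 7.0
1.2 d cm [-8.43  5.19 -4.75] w [ 0.595  0.07  -1.039] rows>= 8.0
1.35 d cm [-8.94  6.5  -4.96] w [ 0.669  0.079 -1.169] rows>= 9.0
```

Emit:
send_rows(
  targets=[
    {"dx": -1.35, "dy": 0, "dz": -1.04, "wx": 0.073, "wy": 0.009, "wz": -0.13, "hand": 0.4},
    {"dx": -2.58, "dy": 0.19, "dz": -1.73, "wx": 0.147, "wy": 0.018, "wz": -0.26, "hand": 0.4},
    {"dx": -3.78, "dy": 0.58, "dz": -2.39, "wx": 0.222, "wy": 0.027, "wz": -0.39, "hand": 0.4},
    {"dx": -4.92, "dy": 1.16, "dz": -3.01, "wx": 0.296, "wy": 0.035, "wz": -0.52, "hand": 0.4},
    {"dx": -5.98, "dy": 1.94, "dz": -3.56, "wx": 0.371, "wy": 0.044, "wz": -0.649, "hand": 0.4},
  ],
)

```text
time_s: 16.4
ee_pos: [0.6001, -0.1008, 0.1133]
ee_rot: [-0.319, 1.326, -1.65]
ft_force: [3.3, -6.7, 1.2]
gripper_width: 0.302
```

```bash
python3 sw.py .75 .9 1.05 1.2 1.35 1.45 1.52 1.571 1.62
```

```text
t 16.4 grasp [ 0.6032 -0.1005  0.1081] y [ 0.507  0.051 -0.861] w 0.302 F [ 3.3 -6.7  1.2] q [-0.31  0.07  2.23  0.55  0.4  -0.14]
0.75 d cm [-0.34  0.32 -0.54] w [0.003 0.011 0.009] rows>= 0.1
0.9 d cm [-1.29  1.26 -1.03] w [ 0.078  0.019 -0.121] rows>= 1.0
1.05 d cm [-2.11  2.35 -1.43] w [ 0.153  0.027 -0.25 ] rows>= 2.0
1.2 d cm [-2.78  3.57 -1.73] w [ 0.228  0.035 -0.38 ] rows>= 3.0
1.35 d cm [-3.3   4.88 -1.94] w [ 0.303  0.043 -0.51 ] rows>= 4.0
1.45 d cm [-3.54  5.79 -2.02] w [ 0.354  0.048 -0.596] rows>= 4.6
1.52 d cm [-3.67  6.45 -2.05] w [ 0.389  0.052 -0.656] rows>= 5.1
1.571 d cm [-3.74  6.93 -2.06] w [ 0.414  0.055 -0.7  ] rows>= 5.4
1.62 d cm [-3.78  7.39 -2.05] w [ 0.439  0.057 -0.743] rows>= 5.8
```

Emit:
send_rows(
  targets=[
    {"dx": -1.3, "dy": 1.3, "dz": -1.0, "wx": 0.078, "wy": 0.019, "wz": -0.121, "hand": 0.4},
    {"dx": -2.1, "dy": 2.35, "dz": -1.4, "wx": 0.153, "wy": 0.027, "wz": -0.25, "hand": 0.4},
    {"dx": -2.8, "dy": 3.6, "dz": -1.7, "wx": 0.228, "wy": 0.035, "wz": -0.38, "hand": 0.4},
    {"dx": -3.3, "dy": 4.9, "dz": -1.9, "wx": 0.303, "wy": 0.043, "wz": -0.51, "hand": 0.4},
    {"dx": -3.55, "dy": 5.8, "dz": -2.0, "wx": 0.354, "wy": 0.048, "wz": -0.596, "hand": 0.4},
    {"dx": -3.7, "dy": 6.5, "dz": -2.0, "wx": 0.389, "wy": 0.052, "wz": -0.656, "hand": 0.4},
    {"dx": -3.7, "dy": 6.9, "dz": -2.0, "wx": 0.414, "wy": 0.055, "wz": -0.7, "hand": 0.4},
  ],
)

```text
time_s: 17.1
ee_pos: [0.5642, -0.0332, 0.0964]
ee_rot: [0.404, 1.909, -1.855]
ft_force: [-3.9, -7.1, 0.4]
gripper_width: 0.299
```

```bash
python3 sw.py 1.571 1.65
```

```text
t 17.1 grasp [ 0.5672 -0.0329  0.0912] y [ 0.502  0.055 -0.863] w 0.299 F [-3.9 -7.1  0.4] q [-0.18  0.01  2.34  0.47  0.32  0.86]
1.571 d cm [-0.15  0.16 -0.37] w [0.001 0.006 0.003] rows>= 0.1
1.65 d cm [-0.21  0.91 -0.36] w [ 0.041  0.01  -0.065] rows>= 0.5
```

Emit:
send_rows(
  targets=[
    {"dx": -0.1, "dy": 0.4, "dz": 0, "wx": 0, "wy": 0, "wz": 0, "hand": 0.4},
    {"dx": -0.1, "dy": 0.7, "dz": 0, "wx": 0, "wy": 0, "wz": 0, "hand": 0.4},
    {"dx": -0.1, "dy": 0.7, "dz": 0, "wx": 0, "wy": 0, "wz": 0, "hand": 0.4},
  ],
)

```text
time_s: 17.4
ee_pos: [0.5637, -0.0274, 0.0988]
ee_rot: [0.408, 1.904, -1.855]
ft_force: [-3.1, -6.1, -0.0]
gripper_width: 0.301
```

Emit:
send_rows(
  targets=[
    {"dx": 0, "dy": 0.2, "dz": 0, "wx": 0, "wy": 0, "wz": 0, "hand": 0.4},
    {"dx": 0, "dy": 0.2, "dz": 0, "wx": 0, "wy": 0, "wz": 0, "hand": 0.4},
  ],
)

```text
time_s: 17.6
ee_pos: [0.5641, -0.0267, 0.101]
ee_rot: [0.412, 1.9, -1.855]
ft_force: [-0.3, -6.7, -1.8]
gripper_width: 0.297
```

Emit:
send_rows(
  targets=[
    {"dx": 0, "dy": 0.3, "dz": -0.6, "wx": 0, "wy": 0, "wz": 0, "hand": 0.4},
    {"dx": 0, "dy": 0.6, "dz": -0.9, "wx": 0, "wy": 0, "wz": 0, "hand": 0.4},
    {"dx": 0, "dy": 0.6, "dz": -0.9, "wx": 0, "wy": 0, "wz": 0, "hand": 0.4},
  ],
)

```text
time_s: 17.9
ee_pos: [0.5678, -0.0248, 0.0972]
ee_rot: [0.424, 1.887, -1.856]
ft_force: [-2.9, -17.0, 3.6]
gripper_width: 0.3
```

Emit:
send_rows(
  targets=[
    {"dx": -0.3, "dy": 0.4, "dz": -0.3, "wx": 0, "wy": 0, "wz": 0, "hand": 0.4},
    {"dx": -0.3, "dy": 0.6, "dz": -0.3, "wx": 0, "wy": 0, "wz": 0, "hand": 0.4},
    {"dx": -0.3, "dy": 0.6, "dz": -0.3, "wx": 0, "wy": 0, "wz": 0, "hand": 0.4},
  ],
)

```text
time_s: 18.2
ee_pos: [0.5676, -0.0243, 0.0976]
ee_rot: [0.437, 1.873, -1.861]
ft_force: [1.7, -27.8, -6.5]
gripper_width: 0.302
```

Emit:
send_rows(
  targets=[
    {"dx": 0, "dy": -0.3, "dz": 0, "wx": 0, "wy": 0, "wz": 0, "hand": 0.3},
    {"dx": 0, "dy": -0.5, "dz": 0, "wx": 0, "wy": 0, "wz": 0, "hand": 0.1},
    {"dx": 0, "dy": -0.5, "dz": 0, "wx": 0, "wy": 0, "wz": 0, "hand": 0.1},
    {"dx": -1.5, "dy": -0.6, "dz": 2.6, "wx": 0, "wy": 0, "wz": 0, "hand": 0.1},
    {"dx": -3.5, "dy": -0.8, "dz": 6, "wx": 0, "wy": 0, "wz": 0, "hand": 0.1},
    {"dx": -6, "dy": -1, "dz": 10, "wx": 0, "wy": 0, "wz": 0, "hand": 0.1},
    {"dx": -8, "dy": -1.2, "dz": 14, "wx": 0, "wy": 0, "wz": 0, "hand": 0.1},
    {"dx": -10, "dy": -1.2, "dz": 17, "wx": 0, "wy": 0, "wz": 0, "hand": 0.1},
    {"dx": -10, "dy": -1.2, "dz": 17, "wx": 0, "wy": 0, "wz": 0, "hand": 0.1},
  ],
)

```text
time_s: 19.1
ee_pos: [0.4688, -0.0365, 0.2748]
ee_rot: [0.446, 1.863, -1.856]
ft_force: [-0.4, 0.4, 0.2]
gripper_width: 0.45
```

```bash
python3 -c "
from plan import *
st();t=eyes.camera('top');p=eyes.camera('wrist')
im=np.zeros((600,800,3),np.uint8);im[:300,:400]=cv2.resize(p['color'],(400,300));im[300:,:]=cv2.resize(t['color'][140:365,120:420],(800,600))[:300];im[:300,400:]=cv2.resize(t['color'][240:360,120:280],(400,300))
cv2.imwrite('pics/p6.png',im)
print([proj(p,lever(1.571,r)[0]).round()*.625 for r in (0,.05,.13)],[((proj(t,lever(1.571,r)[0])-[120,140])*2.667).round()+[0,300] for r in (0,.13)])"
```

```text
t 19.1 grasp [ 0.472  -0.0363  0.2698] y [ 0.539  0.032 -0.842] w 0.45 F [-0.4  0.4  0.2] q [-0.24 -0.49  2.35  0.23  0.74  1.1 ]
[array([198.125,  80.625]), array([198.125, 115.   ]), array([198.125, 165.625])] [array([549., 479.]), array([566., 618.])]
```

View pics/p6.png

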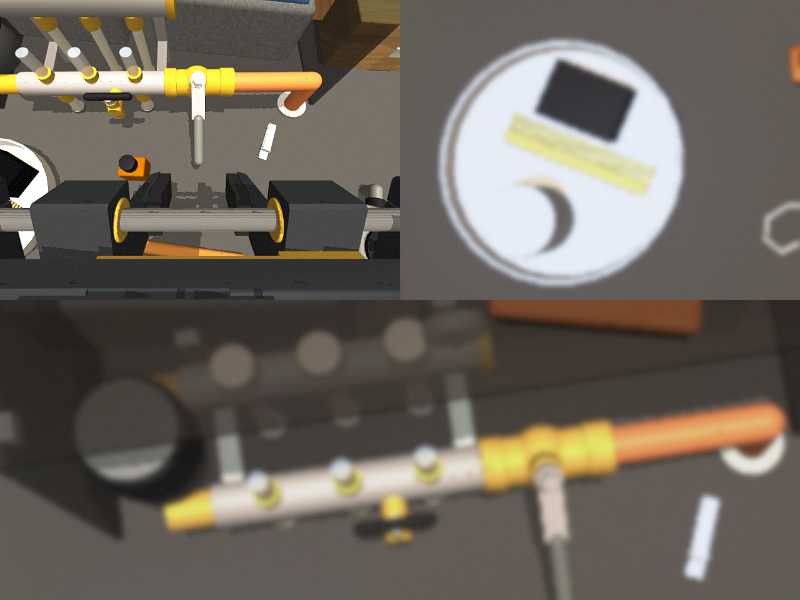

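```bash
python3 -c "
from plan import *
print(order.sign_off());st()"
```

```text
the job is handed in; nothing more can be done
None
the job is handed in; nothing more can be done
```

The heating is shut down in the order you asked, and I handed the job in at about 19 s of the 67 s allowed. No verdict is reported, so the checks below are my own.

- **Tin:** it stands upright on the free part of the turntable organiser, clear of the comb, the earring box and the rim. The comb and box look unmoved in the pictures taken before and after.
- **Isolator:** I gripped the bar and turned it about 90° counter-clockwise. A wrist camera picture showed it lying across its box, which is off.
- **Main valve lever:** I then swung it until it stopped moving under 28 N (swinging it takes about 6 N), so it is against its closed stop. After I let go, the last wrist picture showed it square across the pipe, within about 2 pixels of where the closed position should appear.
- **Everything else:** the drain tap, perfume, hanger, clip and brush looked unmoved. The gripper is clear of everything, with the wrist force near zero.

One reading disagreed early on. Two estimates of the isolator's position from the top camera were 11 mm apart, and a close wrist picture settled it before I gripped the bar. The arm also tended to settle 2–3 mm higher than commanded, which I corrected for when placing the tin and pushing the lever home.

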